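# Move the dish brush to the other folding hook and fold the empty one away

### The job

By the sink, fold the empty wall hook all the way out until it meets its stop, then move the dish brush from its present hook onto that one and let it hang there. Finally fold the hook the brush came from flat towards the wall until it is fully home on its stop. Work gently: the hooks are only stuck on with adhesive pads, so never force one against its stop, do not drop or bang the brush, and leave the soap bottle, mug and bowl alone.

Things in the scene. Friction and masses are not known exactly. Their poses are not given: they have to be found in the camera images.
- ledge: Low white-tiled wall (ledge) on the counter, 420 mm long, 50 mm thick (flat cap 60 mm), top at 225 mm. Origin: centre of its foot. Own -x points out of the tiled front face that carries the hooks (face 25 mm from the origin), own y along the wall, z up. Fixed, turned about 90 degrees: the front faces the robot's left.
- hook_a: One of two identical steel folding wall hooks on the front face of the tiled ledge (the one on which the brush hangs at the start). Body: its small wall plate; origin on the wall face at counter level (z = 0) right under the plate, own -x axis pointing straight out of the wall, -y along the wall towards the robot, z up. It carries bracket and arm.
- hook_b: One of two identical steel folding wall hooks on the front face of the tiled ledge (the empty one, folded at the start). Body: its small wall plate; origin on the wall face at counter level (z = 0) right under the plate, own -x axis pointing straight out of the wall, -y along the wall towards the robot, z up. It carries bracket and arm.
- hook_a_arm (a joint): Arm angle: 0 = home on the folded stop, 1.57 = on the open stop; starts open. Vertical axis, opens clockwise seen from above. Stiff friction hinge (0.4 N m, about 6 N at the upturned end), stays where left. The stops are worn: the folded stop lies up to 4 degrees either side of parallel to the wall and the open stop 90 degrees from it, so stops must be felt.
- hook_b_arm (a joint): The same for the empty hook; starts folded or up to 0.3 rad ajar.
- hook_a_pad (a joint): Twist of the hook's whole bracket (with its stops) on the adhesive pad that holds it to the tiles: 0 unloaded, springy at 30 N m per rad, both ways (same sense as the arm's joint). It comes unstuck if twisted beyond about 0.05 rad, which is some 23 N sideways at the upturned end.
- hook_b_pad (a joint): The same for the empty hook.
- hook_a_hinge (a point): Point on the vertical hinge axis at the height of the arm's centre line: 22 mm out from the wall face, 195 mm above the counter. Axes as hook_a.
- hook_b_hinge (a point): The same for hook_b.
- hook_a_tip (a point): Upturned end of the arm: vertical round post, 10 mm diameter, 66 mm from the hinge axis, top 26 mm above the arm's centre line; this point is 14 mm above that line, 12 mm below the top. The arm is a level round rod, 8 mm diameter; own -y points from hinge to tip. Folded, it lies along the wall towards the robot, 22 mm off the face; open, it stands out of the wall.
- hook_b_tip (a point): The same for hook_b.
- hook_b_seat (a point): Where the brush is to hang: on top of hook_b's rod, 36 mm from the hinge axis towards the tip (moves with the arm).
- brush: Wooden dish brush, about 110 g, 180 mm long, hanging head down. Origin: under side of its round head (44 mm diameter, 50 mm high); z up along the handle. At the top the handle is 30 mm wide (own y), 10 mm thick (own x), straight-edged from 122 to 180 mm up, with a slot 18 mm wide from 130 to 168 mm up, going through along own x. The hook's rod passes through the slot.
- brush_eye (a point): Middle of the slot's upper inner edge (the edge that rests on the rod), 168 mm above the brush's origin; axes as the brush.
- brush_grip (a point): Centre of the handle for grasping across its 30 mm width (along own y), 155 mm above the brush's origin, 13 mm below the slot's upper edge.
- soap: Amber soap bottle, 60 mm diameter, 130 mm high, standing on the counter; origin under it. Bystander.
- mug: White mug, 76 mm diameter, 85 mm high; origin under it. Bystander.
- bowl: Steel bowl, 130 mm diameter, 50 mm high; origin under it. Bystander.
Not all that is in view belongs to the job. Leave any purple or red look-alike of the brush alone.

How it is judged:
By the outcome, as a careful person would: the job done as asked, in the order asked, and still so for the second after the job is handed in, with the robot touching nothing.
It also fails if it takes over 72 s, if anything falls off the work surface, if the arm or the gripper's body presses on something with over 40 N, if the wrist force passes 120 N, or if a joint passes its speed limit or range.

### The arm

A 7-joint arm with a two-finger parallel gripper is mounted at the origin on the work surface. World frame = base frame: x ahead of the robot, y to its left, z up, the work surface at z = 0. Lengths are in mm, angles in rad, forces in N, time in s.
With the tool pointing down it reaches from about 400 to 875 mm from the base axis. Payload 4.4 kg.
Tool frame: the origin (TCP) lies midway between the tips of the shut fingers; the grasp point (between the pads) lies 19 mm behind it (ctrl.pinch_z is the distance from the TCP to the grasp point, in mm); z points along the fingers, y is the line along which they close (so a half turn about z gives the same grasp; the last joint's range is limited). The gripper opens to 85 mm and grips with 20 to 120 N. Pads are 22 mm wide; open, the fingers measure 114 mm over their backs; the gripper's body (76 mm by 85 mm) begins 54 mm behind the grasp point. The pads swing forward as they close: fully open they stand 13 mm farther back than shut.
Start: joints at [1.094, 0.628, 0.038, 1.517, -0.027, 0.996, -0.02], TCP at [259.601, -595.924, 231.313] pointing down, gripper open.
Joint ranges: [-3.06, 3.06], [-0.37, 2.12], [-1.25, 1.32], [0.18, 2.47], [-1.1, 4.24], [0.23, 1.98], [-2.94, 2.94]. Speed limits (rad/s): [2.57, 2.57, 3.14, 3.14, 3.14, 3.14, 3.14].

### API

Orientations are given as [roll, pitch, yaw] about the fixed x, y, z axes, in that order (R = Rz(yaw) Ry(pitch) Rx(roll)).
In Python, from cell import read_state, cams, order, ctrl gives the robot as it stands.
- The arm moves only by the tool move_arm, never from a script. Its argument "targets" is text: rows parted by semicolons, each of 7 numbers parted by spaces: the gripper's target within -1 to 1 (fully open at 1, half-way at 0, shut at -1), then the shift along the tool's x, y, z in cm, then the turn, a rotation vector about the tool's x, y, z in degrees. A call has 1 to 5 rows; each row shifts and turns the commanded pose from where the row before left it, along the tool's axes as they then stand; what a row does not reach is not made up. A row lasts 1/12 s, in which the tool goes at most 41.7 mm and 7.16 degrees, less where a joint would pass 70% of its speed; a pose out of reach is approached as far as the arm can. A call with a gripper value outside its range is refused whole. The fingers move at their own pace and stop on an object; the grip force is fixed at half the most. Time passes only in rows, so rows that do not move let the fingers close. It gives the time, the measured TCP pose, the force, the opening and the grip force at its end, in the units of the state.
- read_state(): the state, without advancing time (a new reading comes with each control period).
- cams.get_image(name): name is "side" or "top"; returns a dict with "color" (420x560x3 uint8, red, green, blue), "fovy" (degrees; the focal length in pixels is half the picture's height over the tangent of half this angle, whatever the lens; pixels are square), "cx", "cy" (the principal point, pixels), "rvec" (rotation vector, rad) and "tvec" (3), from world to camera coordinates, as OpenCV has them. Camera axes: x right, y down, z forward; pixel columns grow to the right and rows downward; lengths in mm; the calibration is good to about 2 mm. A picture is of the moment at which its call begins. There is no depth.
- order.finish_job(): hands the job in; it is judged then, once.
The state is a dict: "clock": time; "qpos": joint angles; "qd": joint speeds; "tau": joint torques, N m; "eef_pos": TCP position; "tool_rot": TCP orientation; "force": force on the tool from outside, world axes, zero at the start; "torque": the same for the moment, N m; "width": finger opening in mm; "gripper_force": force on a finger pad.
Only numpy, scipy, OpenCV 4.12 (cv2) and the standard library are available. Lean on these libraries where they do the work, as an engineer would, in place of code of your own. Each camera call takes 0.05 s, during which the arm holds its last target. There are 200 camera calls.

## Working session

There is one attempt and no reset: what is moved stays moved. The work goes in short steps, Python scripts to look and compute and a tool call to move; the robot and the scene stay as the last step left them, time stands still between calls to the robot, and variables do not carry over. Pictures are saved under pics/ and viewed, at most 10 in all, crops included, and the job is handed in when it is done.

Besides the shell and the picture viewer there is one more tool, called after "Emit:" as name(argument=value, ...) on one line, values as JSON. move_arm: Moves the arm, as the interface text tells. Its arguments: {"type":"object","properties":{"targets":{"type":"string"}},"required":["targets"]}

```bash
ls; mkdir -p pics; python3 - <<'E'
from cell import read_state,cams,ctrl
import cv2
for n in("side","top"):
    d=cams.get_image(n);cv2.imwrite(f"pics/{n}0.png",d["color"][:,:,::-1]);print(n,d["fovy"],d["cx"],d["cy"],d["rvec"],d["tvec"])
    R=cv2.Rodrigues(d["rvec"])[0] if hasattr(d["rvec"],'shape') else None
    print(-R.T@d["tvec"] if R is not None else '')
print(read_state(),ctrl.pinch_z)
E
```

```text
pics
side 54.76853169913482 277.444248498155 211.07819344208283 [ 1.06514043 -2.47934182  0.94391938] [352.23678737 433.57798215 656.00918597]
[160.11889053 332.67859393 778.52139796]
top 55.50744172628564 275.8300315141644 205.69569262550814 [ 2.04173724 -2.18395358  0.22725343] [-17.42741203 590.78174094 785.48651261]
[413.14301005 -46.40992608 890.77203235]
{'clock': 0.1, 'qpos': array([ 1.09421377,  0.62922256,  0.03843557,  1.51826826, -0.02699048,
        0.99629365, -0.01996496]), 'qd': array([ 0.00224857, -0.00208493,  0.00077859, -0.0005072 ,  0.00111359,
       -0.00045959, -0.00038996]), 'tau': array([ 2.72420366e-03, -5.64539981e+01,  1.23069249e+00, -1.93974996e+01,
        1.13972308e-02,  5.45708870e-03, -3.14957038e-05]), 'eef_pos': array([ 259.37144824, -595.40331418,  230.5009325 ]), 'tool_rot': array([-3.13991857e+00,  1.76418769e-05,  4.10830227e-01]), 'force': array([-0.17124193,  0.92866994, -0.41212351]), 'torque': array([0.04479254, 0.0462815 , 0.05205975]), 'gripper_force': 0.0, 'width': 85.49287870011156} 18.700000000000003
```

View pics/side0.png

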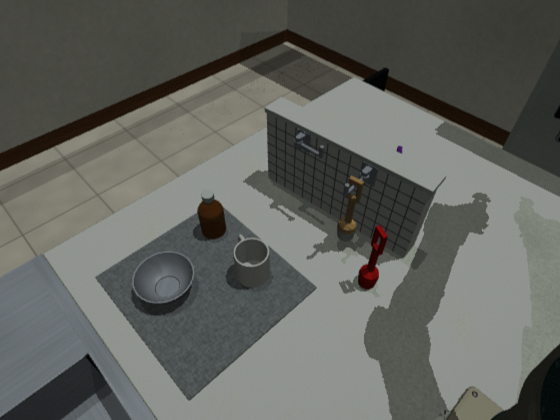

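View pics/top0.png

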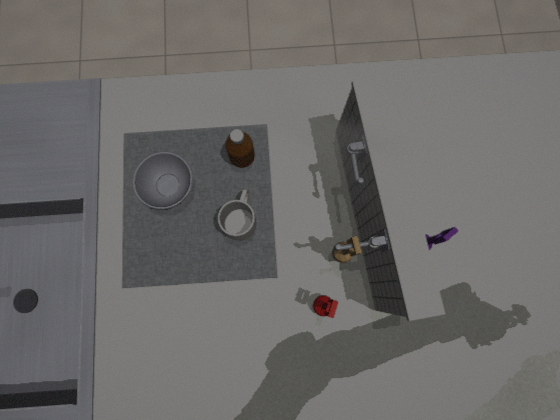

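The pictures show the ledge with the brush on the near hook (top ~(360,243), side ~(355,185)), the folded empty hook (top ~(357,160), side ~(312,145)), a red look-alike at (324,306), and the purple one behind the wall. I'll zoom in on the hooks.

```bash
cat > h.py <<'E'
import numpy as np,cv2
from cell import read_state,cams
def img(n):
    d=cams.get_image(n);R=cv2.Rodrigues(np.array(d["rvec"],float))[0];t=np.array(d["tvec"],float).ravel()
    f=d["color"].shape[0]/2/np.tan(np.radians(d["fovy"])/2)
    K=np.array([[f,0,d["cx"]],[0,f,d["cy"]],[0,0,1]])
    return d["color"],K,R,t
def ray(c,p):
    _,K,R,t=c; v=R.T@np.linalg.inv(K)@[p[0],p[1],1]; return -R.T@t,v/np.linalg.norm(v)
def onz(c,p,z):
    o,v=ray(c,p);return o+v*(z-o[2])/v[2]
def tri(c1,p1,c2,p2):
    o1,v1=ray(c1,p1);o2,v2=ray(c2,p2)
    s=np.linalg.lstsq(np.c_[v1,-v2],o2-o1,rcond=None)[0]
    a,b=o1+s[0]*v1,o2+s[1]*v2;return (a+b)/2,np.linalg.norm(a-b)
def proj(c,P):
    _,K,R,t=c;q=K@(R@np.array(P,float)+t);return q[:2]/q[2]
def crop(c,x0,y0,w,h,s,fn,g=1.0):
    a=c[0][y0:y0+h,x0:x0+w,::-1].astype(float)*g
    a=cv2.resize(np.clip(a,0,255).astype('u1'),None,fx=s,fy=s,interpolation=cv2.INTER_CUBIC)
    return a
E
python3 - <<'E'
from h import *
t=img("top");s=img("side")
a=crop(t,325,70,100,260,3,0,1.6);b=crop(s,255,90,200,185,2.4,0,1.6)
H=max(a.shape[0],b.shape[0]);o=np.zeros((a.shape[0],300,3),'u1')
b=crop(s,255,90,200,185,2.5,0,1.6)
H=600;a=a[150:750] 
cv2.imwrite("pics/c1.png",np.hstack([a,np.vstack([b,np.zeros((H-b.shape[0],b.shape[1],3),'u1')])]))
print(a.shape,b.shape)
E
```

```text
(600, 300, 3) (462, 500, 3)
```

View pics/c1.png

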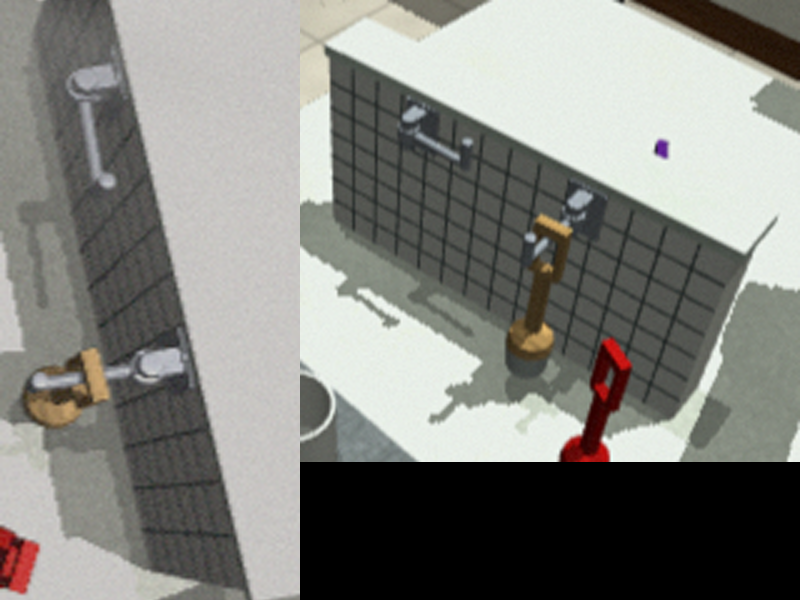

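The crop clearly shows both hooks and the tip posts: top view b-tip (361,180) and a-tip (338,247); side view b-tip (322,147) and a-tip (347,185). The brush slot is on hook a.

```bash
python3 - <<'E'
from h import *
np.set_printoptions(precision=1,suppress=True)
t=img("top");s=img("side")
T=lambda X,Y:(325+X/3-.3,120+Y/3-.3)
S=lambda X,Y:(255+(X-300)/2.5-.3,90+Y/2.5-.3)
for n,a,b,z in[("btip",(108,181),(467,142),221),("atip",(38,380),(531,238),221),("bhinge",(80,92),(410,122),205),("ahinge",(145,368),(574,207),205),("brushtop",(94,367),(554,223),207),("red top",(25,560),(612,350),0)]:
    p,e=tri(t,T(*a),s,S(*b));print(n,p,e,onz(t,T(*a),z),onz(s,S(*b),z))
print("cap edge",[onz(s,S(*p),225) for p in((748,252),(540,152),(328,50))],[onz(t,T(*p),225) for p in((247,598),(118,60))])
def blob(c,m):
    n,l,st,ce=cv2.connectedComponentsWithStats(m.astype('u1'));o=np.argsort(-st[1:,4])[:3]+1;return [(st[i],ce[i]) for i in o]
for c in(t,s):
    h=cv2.cvtColor(c[0],cv2.COLOR_RGB2HSV)
    print(blob(c,(h[...,0]>8)&(h[...,0]<22)&(h[...,1]>100)&(h[...,2]>70)))
# mug and red
print("mug",onz(t,(237,219),85),"red",onz(t,(324,306),50), "red head",onz(s,(369,278),40))
E
```

```text
btip [ 590.3 -205.2  221.1] 0.3383001910839822 [ 590.2 -205.3  221. ] [ 590.5 -205.2  221. ]
atip [ 477.3 -153.8  221.5] 1.6426687997175584 [ 478.  -153.5  221. ] [ 476.9 -154.7  221. ]
bhinge [ 648.4 -195.9  214.3] 1.76722162228342 [ 650.9 -198.5  205. ] [ 657.3 -204.2  205. ]
ahinge [ 481.6 -216.5  211.3] 0.227954327787788 [ 482.3 -218.   205. ] [ 485.1 -222.6  205. ]
brushtop [ 482.5 -188.6  211.4] 4.179691228624198 [ 484.7 -188.4  207. ] [ 483.2 -193.9  207. ]
red top [ 379.4 -142.1  179.9] 0.49077503388513594 [ 370.7 -166.5    0. ] [ 445.6 -284.7    0. ]
cap edge [array([ 350.3, -259.9,  225. ]), array([ 536.1, -236.2,  225. ]), array([ 768.9, -206.6,  225. ])] [array([ 353.7, -253. ,  225. ]), array([ 662.2, -218.5,  225. ])]
[(array([335, 253,  17,   9, 100], dtype=int32), array([343. , 256.9])), (array([352, 237,   9,  17,  86], dtype=int32), array([356. , 244.8])), (array([349, 248,   5,   3,   9], dtype=int32), array([351.4, 249.2]))]
[(array([343, 219,  13,  12,  89], dtype=int32), array([350. , 225.6])), (array([349, 176,  14,   9,  49], dtype=int32), array([355.9, 179.8])), (array([352, 196,   4,   3,  11], dtype=int32), array([353.5, 196.9]))]
mug [560.9  24.5  85. ] red [ 375.  -141.5   50. ] red head [ 365.7 -129.7   40. ]
```

```bash
cat >> h.py <<'E'
def rows(p0,y0,p1,y1,n,g,r=2):
    p0,p1=np.array(p0,float),np.array(p1,float);out=[];dp=(p1-p0)/n;dy=(y1-y0)/n
    for i in range(n):
        a=np.radians(y0+i*dy);c,s=np.cos(a),np.sin(a)
        d=np.array([c*dp[0]+s*dp[1],s*dp[0]-c*dp[1],-dp[2]])/10
        out.append(f"{g} {d[0]:.{r}f} {d[1]:.{r}f} {d[2]:.{r}f} 0 0 {-dy:.2f}")
    for i in range(0,n,5):print("; ".join(out[i:i+5]))
def st(ref=None):
    s=read_state();print("t",round(s["clock"],2),"p",s["eef_pos"].round(1),"yaw",np.degrees(s["tool_rot"][2]).round(2),"F",s["force"].round(1),"w",round(s["width"],1),s["gripper_force"])
    return s
E
python3 - <<'E'
from h import *
rows((259.6,-595.9,231.3),23.54,(320,-525,310),40,3,-.06)
rows((320,-525,310),40,(590.3,-205.2,300),97.2,12,-.06)
E
```

```text
-0.06 2.79 -1.36 -2.62 0 0 -5.49; -0.06 2.91 -1.09 -2.62 0 0 -5.49; -0.06 3.00 -0.81 -2.62 0 0 -5.49
-0.06 3.44 -0.59 0.08 0 0 -4.77; -0.06 3.48 -0.31 0.08 0 0 -4.77; -0.06 3.49 -0.02 0.08 0 0 -4.77; -0.06 3.48 0.27 0.08 0 0 -4.77; -0.06 3.44 0.56 0.08 0 0 -4.77
-0.06 3.39 0.85 0.08 0 0 -4.77; -0.06 3.30 1.12 0.08 0 0 -4.77; -0.06 3.20 1.40 0.08 0 0 -4.77; -0.06 3.07 1.66 0.08 0 0 -4.77; -0.06 2.92 1.91 0.08 0 0 -4.77
-0.06 2.75 2.14 0.08 0 0 -4.77; -0.06 2.57 2.36 0.08 0 0 -4.77
```

Emit:
move_arm(targets="-0.06 2.8 -1.4 -2.6 0 0 -5.5; -0.06 2.9 -1.1 -2.6 0 0 -5.5; -0.06 3.0 -0.8 -2.6 0 0 -5.5")

```text
clock: 0.55
eef_pos: [319.9, -523.7, 309.6]
tool_rot: [-3.14, -0.0, 0.702]
force: [1.3, -1.9, 0.5]
width: 51.7
gripper_force: 0.0
```

Emit:
move_arm(targets="-0.06 3.4 -0.6 0.1 0 0 -4.8; -0.06 3.5 -0.3 0.1 0 0 -4.8; -0.06 3.5 0 0.1 0 0 -4.8; -0.06 3.5 0.3 0.1 0 0 -4.8; -0.06 3.4 0.6 0.1 0 0 -4.8")

```text
clock: 0.97
eef_pos: [433.6, -390.3, 304.5]
tool_rot: [3.141, 0.0, 1.122]
force: [1.2, -0.5, 0.3]
width: 40.4
gripper_force: 0.0
```

Emit:
move_arm(targets="-0.06 3.4 0.85 0.1 0 0 -4.8; -0.06 3.3 1.1 0.1 0 0 -4.8; -0.06 3.2 1.4 0.1 0 0 -4.8; -0.06 3.1 1.7 0.1 0 0 -4.8; -0.06 2.9 1.9 0.1 0 0 -4.8")

```text
clock: 1.38
eef_pos: [546.0, -256.5, 299.5]
tool_rot: [3.141, 0.0, 1.54]
force: [1.7, -0.7, 0.1]
width: 40.0
gripper_force: 0.0
```

Emit:
move_arm(targets="-0.06 2.7 2.1 0.1 0 0 -4.8; -0.06 2.5 2.4 0.1 0 0 -4.8; -0.06 0 0 0 0 0 0; -0.06 0 0 0 0 0 0")

```text
clock: 1.72
eef_pos: [590.9, -202.6, 297.0]
tool_rot: [3.141, -0.001, 1.709]
force: [-0.5, -1.2, 0.2]
width: 40.0
gripper_force: 0.0
```

```bash
python3 - <<'E'
from h import *
s=st();p=s["eef_pos"];y=np.degrees(s["tool_rot"][2])
print("to 218");rows(p,y,(590.3,-205.2,240),97.2,3,-.06);rows((590.3,-205.2,240),97.2,(590.3,-205.2,203),97.2,3,-.06)
E
```

```text
t 1.72 p [ 590.9 -202.6  297. ] yaw 97.89 F [-0.5 -1.2  0.2] w 40.0 0.0
to 218
-0.06 -0.08 -0.03 1.90 0 0 0.23; -0.06 -0.08 -0.03 1.90 0 0 0.23; -0.06 -0.08 -0.03 1.90 0 0 0.23
-0.06 0.00 0.00 1.23 0 0 -0.00; -0.06 0.00 0.00 1.23 0 0 -0.00; -0.06 0.00 0.00 1.23 0 0 -0.00
```

Emit:
move_arm(targets="-0.06 -0.1 -0.1 1.9 0 0 0.7; -0.06 0 0 1.9 0 0 0; -0.06 0 0 1.9 0 0 0; -0.06 0 0 1.3 0 0 0; -0.06 0 0 0 0 0 0")

```text
clock: 2.13
eef_pos: [585.8, -208.1, 224.3]
tool_rot: [-3.135, -0.001, 1.689]
force: [-0.6, -0.4, 0.4]
width: 40.2
gripper_force: 0.0
```

```bash
python3 - <<'E'
from h import *
st();t=img("top");s=img("side")
a=crop(t,325,110,100,130,3.5,0,1.8);b=crop(s,265,100,110,100,4,0,1.8)
H=max(a.shape[0],b.shape[0]);f=lambda q:np.vstack([q,np.zeros((H-q.shape[0],q.shape[1],3),'u1')])
cv2.imwrite("pics/c2.png",np.hstack([f(a),f(b)]))
E
```

```text
t 2.13 p [ 585.8 -208.1  224.3] yaw 96.78 F [-0.6 -0.4  0.4] w 40.2 0.0
```

View pics/c2.png

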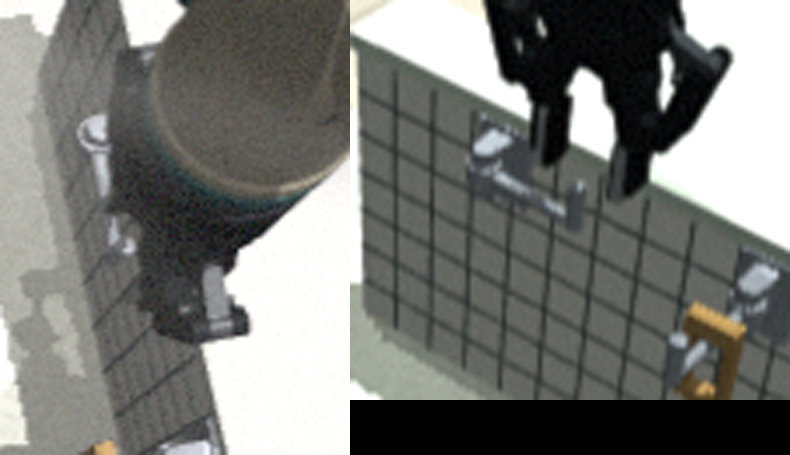

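```bash
python3 - <<'E'
from h import *
s=st();print(s["tool_rot"],s["qpos"].round(3),s["qd"].round(3));rows(s["eef_pos"],np.degrees(s["tool_rot"][2]),(590.3,-204,224),97.2,1,-.06)
E
```

```text
t 2.23 p [ 588.2 -207.9  227.4] yaw 96.82 F [0.1 0.5 0.6] w 40.2 0.0
[-3.14065902e+00  4.40594000e-04  1.68977739e+00] [ 0.491  0.61  -0.324  1.592  0.223  0.976  0.216] [-0.006 -0.018 -0.013 -0.027 -0.002 -0.     0.002]
-0.06 0.36 0.26 0.34 0 0 -0.38
```

The side view shows the open fingers above the post, still settling. I'll correct sideways, then lower.

Emit:
move_arm(targets="-0.06 0.36 0.26 0.4 0 0 -0.4; -0.06 0 0 0.8 0 0 0; -0.06 0 0 0.8 0 0 0; -0.06 0 0 0.4 0 0 0; -0.06 0 0 0 0 0 0")

```text
clock: 2.65
eef_pos: [590.1, -202.6, 202.0]
tool_rot: [-3.139, -0.001, 1.699]
force: [0.2, 0.4, 0.0]
width: 40.3
gripper_force: 0.0
```

Emit:
move_arm(targets="-0.06 0 0 0 0 0 0; -0.06 0 0 0 0 0 0")

```text
clock: 2.82
eef_pos: [591.2, -202.8, 203.5]
tool_rot: [3.141, 0.0, 1.699]
force: [-0.2, -0.0, -0.0]
width: 40.0
gripper_force: 0.0
```

Emit:
move_arm(targets="-0.5 0 0 0 0 0 0; -0.65 0 0 0 0 0 0; -0.72 0 0 0 0 0 0; -0.8 0 0 0 0 0 0; -0.85 0 0 0 0 0 0")

```text
clock: 3.23
eef_pos: [589.9, -203.0, 203.4]
tool_rot: [-3.139, -0.0, 1.698]
force: [-3.7, -0.5, 2.0]
width: 7.3
gripper_force: 51.3
```

```bash
python3 - <<'E'
from h import *
st();t=img("top");s=img("side")
a=crop(t,325,110,100,130,3.5,0,1.8);b=crop(s,265,100,110,100,4,0,1.8)
H=max(a.shape[0],b.shape[0]);f=lambda q:np.vstack([q,np.zeros((H-q.shape[0],q.shape[1],3),'u1')])
cv2.imwrite("pics/c3.png",np.hstack([f(a),f(b)]))
E
```

```text
t 3.23 p [ 589.9 -203.   203.4] yaw 97.31 F [-3.7 -0.5  2. ] w 7.3 51.324312686920166
```

View pics/c3.png

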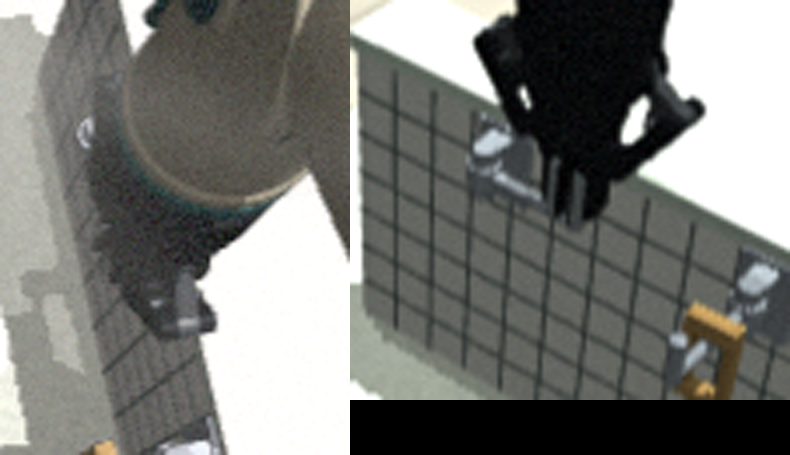

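The side view shows the post held between the pads (gripper at (570,200) in the crop), grip 51 N. Next I swing it about the hinge.

Emit:
move_arm(targets="-0.85 0.11 0.01 0 0 0 1; -0.85 0.23 0.01 0 0 0 2; -0.85 0.23 0.01 0 0 0 2; -0.85 0.23 0.01 0 0 0 2; -0.85 0.23 0.01 0 0 0 2")

```text
clock: 3.75
eef_pos: [590.3, -194.9, 203.4]
tool_rot: [-3.141, 0.003, 1.538]
force: [-3.7, -4.1, 1.6]
width: 7.3
gripper_force: 51.1
```

Emit:
move_arm(targets="-0.85 0.35 0.02 0 0 0 3; -0.85 0.35 0.02 0 0 0 3; -0.85 0.35 0.02 0 0 0 3; -0.85 0.35 0.02 0 0 0 3")

```text
clock: 4.08
eef_pos: [593.2, -181.2, 203.4]
tool_rot: [3.14, 0.003, 1.328]
force: [-2.2, -5.3, 1.4]
width: 7.1
gripper_force: 51.0
```

Emit:
move_arm(targets="-0.85 0.35 0.02 0 0 0 3; -0.85 0.35 0.02 0 0 0 3; -0.85 0.35 0.02 0 0 0 3; -0.85 0.35 0.02 0 0 0 3; -0.85 0.35 0.02 0 0 0 3")

```text
clock: 4.5
eef_pos: [600.7, -165.3, 203.4]
tool_rot: [3.138, 0.003, 1.066]
force: [-0.3, -6.0, -0.7]
width: 7.2
gripper_force: 51.0
```

Emit:
move_arm(targets="-0.85 0.35 0.02 0 0 0 3; -0.85 0.35 0.02 0 0 0 3; -0.85 0.35 0.02 0 0 0 3; -0.85 0.35 0.02 0 0 0 3; -0.85 0.35 0.02 0 0 0 3")

```text
clock: 4.92
eef_pos: [611.9, -152.3, 203.5]
tool_rot: [3.136, 0.002, 0.804]
force: [0.4, -6.8, -0.8]
width: 7.5
gripper_force: 50.9
```

Emit:
move_arm(targets="-0.85 0.35 0.02 0 0 0 3; -0.85 0.35 0.02 0 0 0 3; -0.85 0.35 0.02 0 0 0 3; -0.85 0.35 0.02 0 0 0 3")

```text
clock: 5.25
eef_pos: [622.8, -144.3, 203.5]
tool_rot: [3.135, 0.001, 0.595]
force: [0.6, -8.2, -1.9]
width: 7.6
gripper_force: 50.9
```

Emit:
move_arm(targets="-0.85 0.35 0.08 0 0 0 3; -0.85 0.35 0.06 0 0 0 3; -0.85 0.35 0.04 0 0 0 3; -0.85 0.23 0.02 0 0 0 2; -0.85 0 0 0 0 0 0")

```text
clock: 5.67
eef_pos: [634.4, -139.0, 203.4]
tool_rot: [3.136, 0.001, 0.404]
force: [-1.5, -6.3, -0.3]
width: 7.6
gripper_force: 51.1
```

Emit:
move_arm(targets="-0.85 0.23 0.02 0 0 0 2; -0.85 0.23 0.02 0 0 0 2; -0.85 0.12 0.01 0 0 0 1; -0.85 0 0 0 0 0 0")

```text
clock: 6.0
eef_pos: [639.5, -137.5, 203.3]
tool_rot: [3.136, 0.001, 0.317]
force: [-1.8, -7.3, 0.3]
width: 7.4
gripper_force: 51.1
```

Emit:
move_arm(targets="-0.85 0.12 0.05 0 0 0 1; -0.85 0.12 0.05 0 0 0 1; -0.85 0.12 0.01 0 0 0 1; -0.85 0.12 0.01 0 0 0 1; -0.85 0.12 0.01 0 0 0 1")

```text
clock: 6.42
eef_pos: [645.1, -136.3, 203.3]
tool_rot: [3.137, 0.001, 0.23]
force: [-3.7, -4.8, 2.4]
width: 7.7
gripper_force: 51.2
```

Emit:
move_arm(targets="-0.85 0.12 0.01 0 0 0 1; -0.85 0.12 0.01 0 0 0 1; -0.85 0 0 0 0 0 0")

```text
clock: 6.67
eef_pos: [647.5, -135.9, 203.3]
tool_rot: [3.137, 0.001, 0.196]
force: [-2.8, -5.7, 0.6]
width: 7.1
gripper_force: 51.2
```

Emit:
move_arm(targets="-0.85 0.12 0.02 0 0 0 1; -0.85 0.12 0.02 0 0 0 1")

```text
clock: 6.83
eef_pos: [649.5, -135.8, 203.2]
tool_rot: [3.138, 0.002, 0.161]
force: [-5.5, -4.6, 1.1]
width: 7.4
gripper_force: 51.2
```

Emit:
move_arm(targets="-0.85 0.12 0.01 0 0 0 1")

```text
clock: 6.92
eef_pos: [650.0, -135.7, 203.1]
tool_rot: [3.138, 0.003, 0.143]
force: [-6.9, -5.1, 2.8]
width: 7.7
gripper_force: 51.3
```

Emit:
move_arm(targets="-0.85 0.06 0.01 0 0 0 0.5; -0.85 0.06 0 0 0 0 0.5")

```text
clock: 7.08
eef_pos: [650.4, -135.6, 202.9]
tool_rot: [3.138, 0.005, 0.126]
force: [-7.6, -4.5, 2.3]
width: 7.6
gripper_force: 51.4
```

Emit:
move_arm(targets="-0.85 0.06 0 0 0 0 0")

```text
clock: 7.17
eef_pos: [650.5, -135.6, 202.9]
tool_rot: [3.138, 0.006, 0.126]
force: [-9.8, -3.8, 3.2]
width: 7.4
gripper_force: 51.5
```

Emit:
move_arm(targets="-0.85 0.04 0 0 0 0 0; -0.85 0 0 0 0 0 0; -0.85 0 0 0 0 0 0")

```text
clock: 7.42
eef_pos: [650.6, -135.7, 202.8]
tool_rot: [3.138, 0.006, 0.126]
force: [-9.0, -4.1, 4.1]
width: 7.3
gripper_force: 51.5
```

Emit:
move_arm(targets="-0.85 -0.05 0 0 0 0 0; -0.85 -0.04 0 0 0 0 0; -0.85 0 0 0 0 0 0")

```text
clock: 7.67
eef_pos: [650.3, -135.7, 202.9]
tool_rot: [3.138, 0.005, 0.126]
force: [-6.7, -5.4, 2.8]
width: 7.4
gripper_force: 51.4
```

Emit:
move_arm(targets="-0.7 0 0 0 0 0 0; -0.5 0 0 0 0 0 0; -0.3 0 0 0 0 0 0; -0.2 0 0 0 0 0 0; -0.2 0 0 -1 0 0 0")

```text
clock: 8.08
eef_pos: [652.0, -131.5, 211.7]
tool_rot: [-3.14, 0.003, 0.129]
force: [-0.9, 0.3, -0.1]
width: 33.5
gripper_force: 0.0
```

Emit:
move_arm(targets="-0.2 0 0 -3 0 0 -7; -0.2 -2 0 -3 0 0 -7; -0.2 -3 0 -3 0 0 -7; -0.1 -3 0 0 0 0 -7; -0.1 -3 0 0 0 0 -7")

```text
clock: 8.5
eef_pos: [555.7, -179.4, 306.0]
tool_rot: [3.137, -0.003, 0.747]
force: [-1.1, 0.5, -1.1]
width: 38.5
gripper_force: 0.0
```

```bash
python3 - <<'E'
from h import *
st();t=img("top");s=img("side")
a=crop(t,325,110,100,160,3.5,0,1.8);b=crop(s,265,100,120,130,3.6,0,1.8)
H=max(a.shape[0],b.shape[0]);f=lambda q:np.vstack([q,np.zeros((H-q.shape[0],q.shape[1],3),'u1')])
cv2.imwrite("pics/c4.png",np.hstack([f(a),f(b)]))
E
```

```text
t 8.5 p [ 555.7 -179.4  306. ] yaw 42.81 F [-1.1  0.5 -1.1] w 38.5 0.0
```

View pics/c4.png

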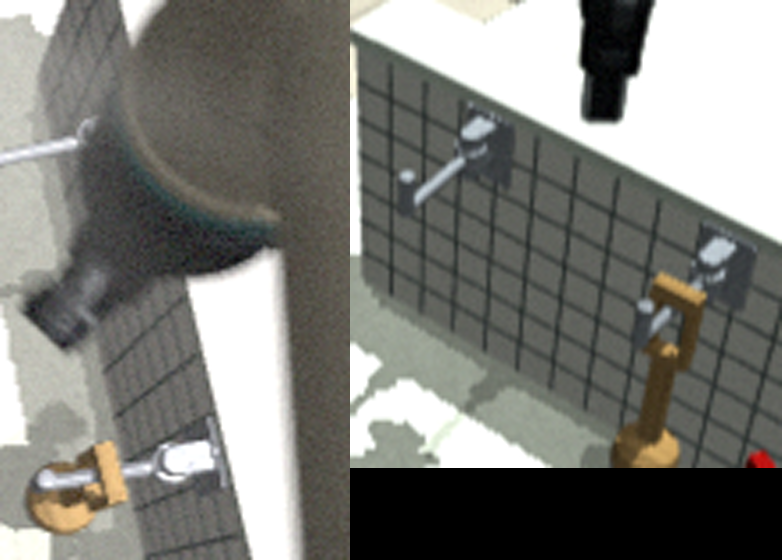

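Hook b now stands out from the wall (side crop (407,176)–(480,130)), and the brush is undisturbed, its handle top at side crop (680,288), top crop (112,471).

```bash
python3 - <<'E'
from h import *
np.set_printoptions(precision=1,suppress=True)
s=st();t=img("top");sd=img("side")
T=lambda X,Y:(325+X/3.5-.35,110+Y/3.5-.35)
S=lambda X,Y:(265+(X-350)/3.6-.35,100+Y/3.6-.35)
print("btip",onz(sd,S(407,175),221))
print("atip",onz(sd,S(646,305),221),onz(t,T(42,478),221))
print("brush top",[onz(t,T(*q),211) for q in((113,471),(103,447),(125,498))],[onz(sd,S(*q),211) for q in((655,280),(705,300),(680,288))],tri(t,T(113,471),sd,S(680,288)))
print("head",onz(t,(343,256.9),60),onz(sd,S(643,442),81))
rows(s["eef_pos"],np.degrees(s["tool_rot"][2]),(483,-188,260),97.2,8,0.1)
E
```

```text
t 8.6 p [ 551.3 -184.4  304.8] yaw 42.11 F [ 0.6 -0.9  0.7] w 38.3 0.0
btip [ 646.9 -137.3  221. ]
atip [ 478.2 -155.5  221. ] [ 478.4 -152.3  221. ]
brush top [array([ 480.4, -188.7,  211. ]), array([ 492.4, -185.1,  211. ]), array([ 467. , -193.1,  211. ])] [array([ 493.3, -183.4,  211. ]), array([ 463.9, -191.1,  211. ]), array([ 479.5, -188.5,  211. ])] (array([ 480.2, -189. ,  210.2]), np.float64(0.6221457212268805))
head [ 471.1 -188.7   60. ] [ 480.5 -182.9   81. ]
0.1 -0.66 -0.54 0.56 0 0 -6.89; 0.1 -0.59 -0.62 0.56 0 0 -6.89; 0.1 -0.52 -0.68 0.56 0 0 -6.89; 0.1 -0.43 -0.74 0.56 0 0 -6.89; 0.1 -0.34 -0.79 0.56 0 0 -6.89
0.1 -0.24 -0.82 0.56 0 0 -6.89; 0.1 -0.14 -0.84 0.56 0 0 -6.89; 0.1 -0.04 -0.85 0.56 0 0 -6.89
```

```bash
python3 - <<'E'
from h import *
s=read_state()
rows(s["eef_pos"],np.degrees(s["tool_rot"][2]),(480.2,-189,250),100,9,0.2)
E
```

```text
0.2 -0.68 -0.49 0.60 0 0 -6.43; 0.2 -0.62 -0.56 0.60 0 0 -6.43; 0.2 -0.56 -0.63 0.60 0 0 -6.43; 0.2 -0.48 -0.69 0.60 0 0 -6.43; 0.2 -0.40 -0.74 0.60 0 0 -6.43
0.2 -0.32 -0.78 0.60 0 0 -6.43; 0.2 -0.23 -0.81 0.60 0 0 -6.43; 0.2 -0.14 -0.83 0.60 0 0 -6.43; 0.2 -0.04 -0.84 0.60 0 0 -6.43
```

Emit:
move_arm(targets="0.2 -0.7 -0.5 0.6 0 0 -6.5; 0.2 -0.6 -0.55 0.6 0 0 -6.5; 0.2 -0.55 -0.65 0.6 0 0 -6.5; 0.2 -0.5 -0.7 0.6 0 0 -6.5; 0.2 -0.4 -0.75 0.6 0 0 -6.5")

```text
clock: 9.12
eef_pos: [514.1, -183.3, 272.6]
tool_rot: [3.141, -0.001, 1.313]
force: [0.1, -0.9, -0.2]
width: 51.5
gripper_force: 0.0
```

Emit:
move_arm(targets="0.2 -0.3 -0.8 0.6 0 0 -6.5; 0.2 -0.25 -0.8 0.6 0 0 -6.5; 0.2 -0.15 -0.85 0.6 0 0 -6.5; 0.2 0 -0.8 0.6 0 0 -6.4; 0.2 0 0 0 0 0 0")

```text
clock: 9.53
eef_pos: [478.7, -187.6, 247.8]
tool_rot: [-3.139, -0.002, 1.761]
force: [-0.3, 0.1, 0.3]
width: 51.5
gripper_force: 0.0
```

Emit:
move_arm(targets="0.2 0 0 0 0 0 0; 0.2 0 0 0 0 0 0; 0.2 0 0 0 0 0 0")

```text
clock: 9.78
eef_pos: [481.0, -188.0, 249.2]
tool_rot: [3.14, 0.0, 1.757]
force: [-0.1, 0.1, 0.8]
width: 51.0
gripper_force: 0.0
```

```bash
python3 - <<'E'
from h import *
s=st()
rows(s["eef_pos"],np.degrees(s["tool_rot"][2]),(480.2,-189,168),100,1,0.2)
E
```

```text
t 9.78 p [ 481.  -188.   249.2] yaw 100.67 F [-0.1  0.1  0.8] w 51.0 0.0
0.2 -0.08 -0.10 8.12 0 0 0.67
```

Emit:
move_arm(targets="0.2 -0.1 -0.1 1.2 0 0 0.6; 0.2 0 0 1.2 0 0 0; 0.2 0 0 1.2 0 0 0; 0.2 0 0 1.2 0 0 0; 0.2 0 0 1.2 0 0 0")

```text
clock: 10.2
eef_pos: [479.9, -189.4, 188.6]
tool_rot: [3.14, 0.001, 1.747]
force: [-0.2, 0.2, 0.0]
width: 51.4
gripper_force: 0.0
```

Emit:
move_arm(targets="0.2 0 0 1.1 0 0 0; 0.2 0 0 0.7 0 0 0; 0.2 0 0 0.3 0 0 0; 0.2 0 0 0 0 0 0; 0.2 0 0 0 0 0 0")

```text
clock: 10.62
eef_pos: [479.4, -189.6, 168.2]
tool_rot: [3.141, 0.0, 1.747]
force: [-1.4, -1.8, -0.5]
width: 51.2
gripper_force: 0.0
```

```bash
python3 - <<'E'
from h import *
st();t=img("top");s=img("side")
a=crop(t,305,170,110,120,3,0,1.8);b=crop(s,295,130,120,130,3.6,0,1.8)
H=max(a.shape[0],b.shape[0]);f=lambda q:np.vstack([q,np.zeros((H-q.shape[0],q.shape[1],3),'u1')])
cv2.imwrite("pics/c5.png",np.hstack([f(a),f(b)]));st()
E
```

```text
t 10.62 p [ 479.4 -189.6  168.2] yaw 100.12 F [-1.4 -1.8 -0.5] w 51.2 0.0
t 10.72 p [ 479.4 -189.7  168.4] yaw 100.12 F [ 0.3 -0.6  0.1] w 51.0 0.0
```

View pics/c5.png

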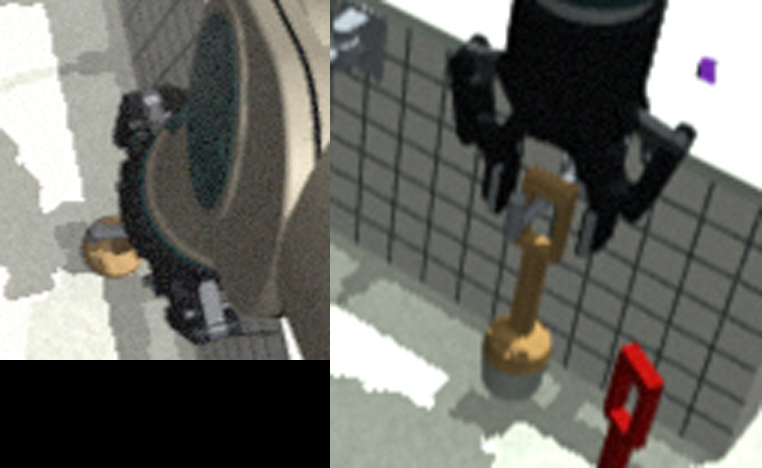

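The side view shows both fingers straddling the brush handle (crop (545,210)) without touching it. Closing.

Emit:
move_arm(targets="0 0 0 0 0 0 0; -0.15 0 0 0 0 0 0; -0.25 0 0 0 0 0 0; -0.35 0 0 0 0 0 0; -0.45 0 0 0 0 0 0")

```text
clock: 11.13
eef_pos: [479.0, -189.7, 168.1]
tool_rot: [3.141, 0.0, 1.748]
force: [0.1, -0.4, 2.2]
width: 29.2
gripper_force: 58.7
```

Emit:
move_arm(targets="-0.6 0 0 0 0 0 0; -0.6 0 0 0 0 0 0")

```text
clock: 11.3
eef_pos: [479.1, -189.7, 168.1]
tool_rot: [3.141, 0.0, 1.748]
force: [0.1, 0.3, 4.0]
width: 29.3
gripper_force: 58.7
```

Emit:
move_arm(targets="-0.6 0 0 -0.3 0 0 0; -0.6 0 0 -0.7 0 0 0; -0.6 0 0 -0.8 0 0 0; -0.6 0 0 -0.5 0 0 0; -0.6 0 0 -0.3 0 0 0")

```text
clock: 11.72
eef_pos: [479.3, -189.7, 194.8]
tool_rot: [3.14, 0.001, 1.748]
force: [-0.2, 0.8, -1.0]
width: 29.0
gripper_force: 59.1
```

Emit:
move_arm(targets="-0.6 0 0 0 0 0 0; -0.6 0 0 0 0 0 0")

```text
clock: 11.88
eef_pos: [478.9, -189.7, 194.0]
tool_rot: [3.141, 0.0, 1.748]
force: [-0.3, -0.4, -1.5]
width: 29.1
gripper_force: 59.1
```

```bash
python3 - <<'E'
from h import *
s=st();p=s["eef_pos"];y=np.degrees(s["tool_rot"][2])
rows(p,y,(477.8,-154,p[2]),y,1,-.6)
t=img("top");s=img("side")
a=crop(t,305,170,110,120,3,0,1.8);b=crop(s,295,130,120,130,4,0,1.8)
H=max(a.shape[0],b.shape[0]);f=lambda q:np.vstack([q,np.zeros((H-q.shape[0],q.shape[1],3),'u1')])
cv2.imwrite("pics/c6.png",b)
E
```

```text
t 11.88 p [ 478.9 -189.7  194. ] yaw 100.13 F [-0.3 -0.4 -1.5] w 29.1 59.06154938042164
-0.6 3.53 0.52 -0.00 0 0 -0.00
```

View pics/c6.png

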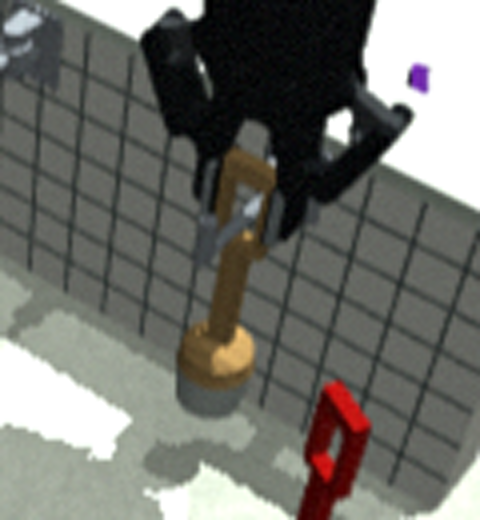

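The brush is raised, with the rod low in the slot (crop (235,220)). Sliding it out over the post.

Emit:
move_arm(targets="-0.6 0.4 0.06 0 0 0 0.4; -0.6 0.7 0.1 0 0 0 0.5; -0.6 0.7 0.1 0 0 0 0.5; -0.6 0.6 0.08 0 0 0 0.5; -0.6 0.3 0.03 0 0 0 0.5")

```text
clock: 12.4
eef_pos: [478.2, -160.6, 193.7]
tool_rot: [-3.142, -0.001, 1.707]
force: [0.5, -0.5, -1.5]
width: 29.4
gripper_force: 59.1
```

```bash
python3 - <<'E'
from h import *
s=st();p=s["eef_pos"];y=np.degrees(s["tool_rot"][2])
rows(p,y,(478,-154,194),y,1,-.6);rows(p,y,(477,-100,194),y,8,-.6)
E
```

```text
t 12.4 p [ 478.2 -160.6  193.7] yaw 97.8 F [ 0.5 -0.5 -1.5] w 29.4 59.05804708600044
-0.6 0.65 0.07 -0.03 0 0 -0.00
-0.6 0.75 0.09 -0.00 0 0 -0.00; -0.6 0.75 0.09 -0.00 0 0 -0.00; -0.6 0.75 0.09 -0.00 0 0 -0.00; -0.6 0.75 0.09 -0.00 0 0 -0.00; -0.6 0.75 0.09 -0.00 0 0 -0.00
-0.6 0.75 0.09 -0.00 0 0 -0.00; -0.6 0.75 0.09 -0.00 0 0 -0.00; -0.6 0.75 0.09 -0.00 0 0 -0.00
```

Emit:
move_arm(targets="-0.6 0.7 0.09 0 0 0 0; -0.6 0.7 0.09 0 0 0 0; -0.6 0.7 0.09 0 0 0 0")

```text
clock: 12.65
eef_pos: [478.0, -140.4, 193.8]
tool_rot: [3.142, -0.0, 1.706]
force: [0.1, 0.5, -1.9]
width: 29.0
gripper_force: 59.1
```

Emit:
move_arm(targets="-0.6 1 0.1 0 0 0 0; -0.6 1 0.1 0 0 0 0; -0.6 1 0.1 0 0 0 0; -0.6 1 0.1 0 0 0 0; -0.6 0 0 0 0 0 0")

```text
clock: 13.07
eef_pos: [476.6, -98.0, 193.9]
tool_rot: [3.141, -0.001, 1.709]
force: [0.5, 0.5, -1.5]
width: 29.4
gripper_force: 59.1
```

```bash
python3 - <<'E'
from h import *
np.set_printoptions(precision=1,suppress=True)
s=st();p=s["eef_pos"];y=np.degrees(s["tool_rot"][2])
u=np.array([-8.7,65.5])/66;H=np.array([656.2,-202.2])
print("seat",H+36*u)
A=np.r_[H+118*u,194]
rows(p,y,A,97.5,7,-.6)
t=img("top");sd=img("side");b=crop(sd,230,100,160,140,4,0,1.6)
cv2.imwrite("pics/c7.png",b)
# dark post top of b, brush top in side image
E
```

```text
t 13.07 p [476.6 -98.  193.9] yaw 97.94 F [ 0.5  0.5 -1.5] w 29.4 59.050584733486176
seat [ 651.5 -166.5]
-0.6 -0.14 2.35 -0.00 0 0 0.06; -0.6 -0.14 2.35 -0.00 0 0 0.06; -0.6 -0.14 2.35 -0.00 0 0 0.06; -0.6 -0.13 2.35 -0.00 0 0 0.06; -0.6 -0.13 2.35 -0.00 0 0 0.06
-0.6 -0.13 2.35 -0.00 0 0 0.06; -0.6 -0.13 2.35 -0.00 0 0 0.06
```

View pics/c7.png

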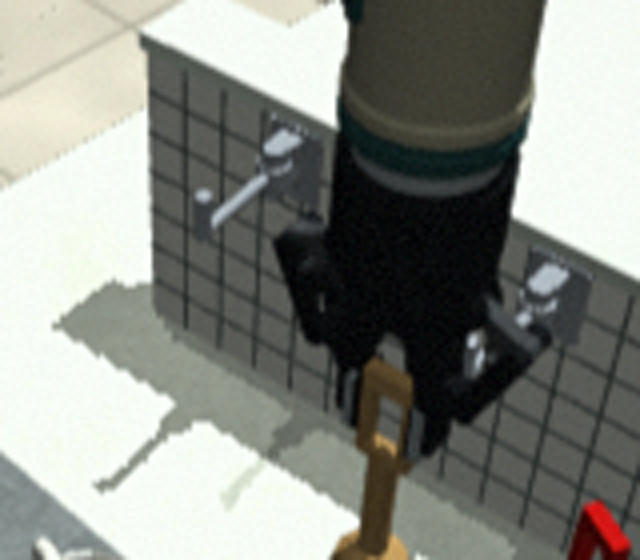

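Brush is clear of hook a (crop (385,400)), and hook b's post is unchanged at (205,193). Carrying it across.

Emit:
move_arm(targets="-0.6 -0.1 1.2 0 0 0 0; -0.6 -0.1 2.2 0 0 0 0.2; -0.6 -0.15 2.6 0 0 0 0.2; -0.6 -0.15 2.6 0 0 0 0; -0.6 -0.15 2.6 0 0 0 0")

```text
clock: 13.58
eef_pos: [589.5, -94.0, 193.7]
tool_rot: [-3.141, 0.001, 1.697]
force: [0.3, 0.1, -1.0]
width: 29.0
gripper_force: 59.3
```

Emit:
move_arm(targets="-0.6 -0.15 2.4 0 0 0 0; -0.6 -0.1 1.8 0 0 0 0; -0.6 -0.05 1 0 0 0 0; -0.6 0 0 0 0 0 0; -0.6 0 0 0 0 0 0")

```text
clock: 14.0
eef_pos: [639.9, -89.9, 193.1]
tool_rot: [-3.14, 0.0, 1.698]
force: [-0.9, 0.3, -1.7]
width: 29.2
gripper_force: 59.5
```

```bash
python3 - <<'E'
from h import *
np.set_printoptions(precision=1,suppress=True)
s=st();p=s["eef_pos"];y=np.degrees(s["tool_rot"][2])
u=np.array([-8.7,65.5])/66;H=np.array([656.2,-202.2])
rows(p,y,np.r_[H+85*u,194],97.5,1,-.6);rows(p,y,np.r_[H+36*u,194],97.5,1,-.6)
t=img("top");sd=img("side");b=crop(sd,210,100,130,130,4.5,0,1.6)
a=crop(t,285,110,50,100,4,0,1.6)
H=b.shape[0];cv2.imwrite("pics/c8.png",np.hstack([b,np.vstack([a,np.zeros((H-a.shape[0],a.shape[1],3),'u1')])]))
E
```

```text
t 14.0 p [639.9 -89.9 193.1] yaw 97.29 F [-0.9  0.3 -1.7] w 29.2 59.516475051641464
-0.6 -2.84 0.15 -0.09 0 0 -0.21
-0.6 -7.74 0.18 -0.09 0 0 -0.21
```

View pics/c8.png

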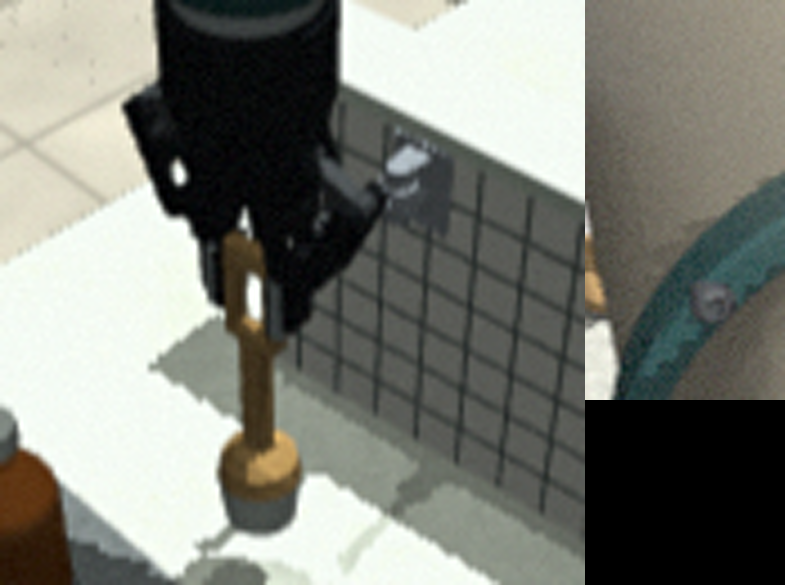

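The brush hangs straight in the gripper (crop (250,330)) and hides hook b's post. I'll go in slowly and watch the force.

Emit:
move_arm(targets="-0.6 -0.4 0.06 -0.05 0 0 -0.1; -0.6 -0.8 0.06 -0.04 0 0 -0.1; -0.6 -0.8 0.03 0 0 0 0; -0.6 -0.6 0 0 0 0 0; -0.6 -0.3 0 0 0 0 0")

```text
clock: 14.52
eef_pos: [645.6, -120.3, 194.7]
tool_rot: [-3.142, 0.001, 1.7]
force: [-0.1, 0.0, -1.9]
width: 29.2
gripper_force: 59.5
```

Emit:
move_arm(targets="-0.6 0 0 0 0 0 0; -0.6 0 0 0 0 0 0")

```text
clock: 14.68
eef_pos: [645.5, -118.0, 194.6]
tool_rot: [-3.141, -0.0, 1.702]
force: [0.0, -0.2, -1.2]
width: 29.3
gripper_force: 59.5
```

```bash
python3 - <<'E'
from h import *
s=st();p=s["eef_pos"];y=np.degrees(s["tool_rot"][2])
u=np.array([-8.7,65.5])/66;H=np.array([656.2,-202.2])
rows(p,y,np.r_[H+66*u,194],97.5,1,-.6);rows(p,y,np.r_[H+36*u,194],97.5,1,-.6)
c=img("side");print(proj(c,(*(H+66*u),221)),proj(c,(*(p[:2]),237)))
cv2.imwrite("pics/c9.png",crop(c,250,110,80,80,7,0,1.6))
E
```

```text
t 14.68 p [ 645.5 -118.   194.6] yaw 97.5 F [ 0.  -0.2 -1.2] w 29.3 59.476380944252014
-0.6 -1.88 -0.05 0.06 0 0 -0.00
-0.6 -4.89 -0.05 0.06 0 0 -0.00
[280.08996601 148.27035185] [274.28146316 146.69859996]
```

View pics/c9.png

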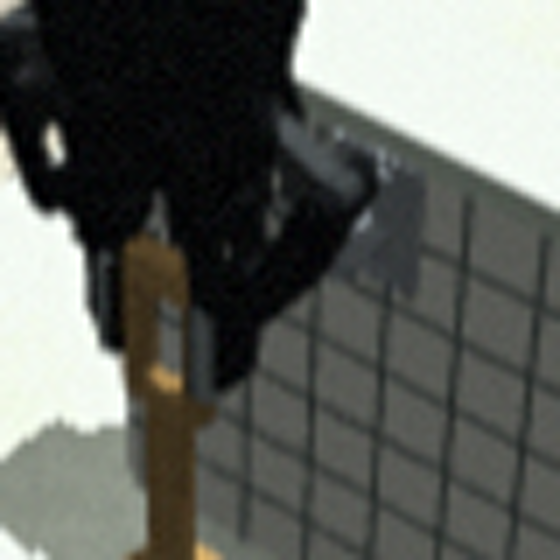

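The post seems visible through the slot (crop (170,335)). Advancing in small steps.

Emit:
move_arm(targets="-0.6 -0.3 0 0.05 0 0 0; -0.6 -0.4 0 0 0 0 0; -0.6 -0.4 0 0 0 0 0; -0.6 -0.3 0 0 0 0 0")

```text
clock: 15.07
eef_pos: [647.6, -132.4, 194.2]
tool_rot: [3.142, 0.0, 1.702]
force: [-0.1, -0.4, -0.1]
width: 28.9
gripper_force: 59.5
```

Emit:
move_arm(targets="-0.6 -0.3 0 0 0 0 0; -0.6 -0.3 0 0 0 0 0")

```text
clock: 15.23
eef_pos: [648.3, -138.0, 194.1]
tool_rot: [-3.142, 0.0, 1.702]
force: [-0.5, 0.4, -0.3]
width: 29.0
gripper_force: 59.5
```

Emit:
move_arm(targets="-0.6 -0.5 0 0 0 0 0; -0.6 -0.6 0 0 0 0 0; -0.6 -0.6 0 0 0 0 0; -0.6 -0.6 0 0 0 0 0; -0.6 -0.4 0 0 0 0 0")

```text
clock: 15.65
eef_pos: [651.8, -165.8, 194.1]
tool_rot: [-3.142, 0.001, 1.701]
force: [-0.2, -0.5, -0.6]
width: 29.1
gripper_force: 59.5
```

Emit:
move_arm(targets="-0.6 -0.2 0 0 0 0 0; -0.6 0 0 0 0 0 0; -0.6 0 0 0 0 0 0")

```text
clock: 15.9
eef_pos: [652.1, -166.2, 194.2]
tool_rot: [3.142, -0.0, 1.702]
force: [-1.3, -0.0, -1.0]
width: 29.3
gripper_force: 59.5
```

Emit:
move_arm(targets="-0.6 0 0 0.4 0 0 0; -0.6 0 0 0.6 0 0 0; -0.6 0 0 0.6 0 0 0; -0.6 0 0 0.4 0 0 0; -0.6 0 0 0.2 0 0 0")

```text
clock: 16.32
eef_pos: [651.4, -166.0, 170.9]
tool_rot: [-3.14, -0.001, 1.703]
force: [-0.3, -0.2, -0.4]
width: 29.3
gripper_force: 59.5
```

Emit:
move_arm(targets="-0.6 0 0 0.1 0 0 0; -0.6 0 0 0.1 0 0 0; -0.6 0 0 0.05 0 0 0; -0.6 0 0 0 0 0 0")

```text
clock: 16.65
eef_pos: [652.2, -166.3, 169.8]
tool_rot: [3.141, 0.0, 1.702]
force: [0.7, -0.5, -0.5]
width: 29.3
gripper_force: 59.5
```

Emit:
move_arm(targets="-0.6 0 0 0.06 0 0 0; -0.6 0 0 0.06 0 0 0; -0.6 0 0 0 0 0 0")

```text
clock: 16.9
eef_pos: [652.2, -166.3, 168.6]
tool_rot: [3.141, 0.0, 1.702]
force: [-0.1, 0.4, -0.6]
width: 29.4
gripper_force: 59.5
```

Emit:
move_arm(targets="-0.6 0 0 0.05 0 0 0; -0.6 0 0 0 0 0 0")

```text
clock: 17.07
eef_pos: [652.3, -166.4, 168.4]
tool_rot: [3.141, 0.0, 1.702]
force: [-1.2, 0.0, 0.9]
width: 29.0
gripper_force: 59.6
```

Emit:
move_arm(targets="-0.35 0 0 0 0 0 0; -0.25 0 0 0 0 0 0; -0.15 0 0 0 0 0 0; 0 0 0 0 0 0 0; 0.2 0 0 0 0 0 0")

```text
clock: 17.48
eef_pos: [652.1, -166.3, 167.9]
tool_rot: [3.142, 0.0, 1.702]
force: [-1.2, 1.0, -0.0]
width: 50.8
gripper_force: 0.0
```

Emit:
move_arm(targets="0.2 0 0 0 0 0 0; 0.2 0 0 0 0 0 0; 0.2 0 0 -0.5 0 0 0; 0.2 0 0 -0.8 0 0 0; 0.2 0 0 -1 0 0 0")

```text
clock: 17.9
eef_pos: [651.9, -166.2, 191.4]
tool_rot: [-3.141, -0.0, 1.702]
force: [-0.5, 0.9, 0.7]
width: 51.2
gripper_force: 0.0
```

Emit:
move_arm(targets="0.2 0 0 -1.5 0 0 0; 0.2 0 0 -2 0 0 0; 0.2 0 0 -2.5 0 0 0; 0.2 0 0 -2.5 0 0 0; 0.2 0 0 -2.5 0 0 0")

```text
clock: 18.32
eef_pos: [652.2, -166.2, 303.6]
tool_rot: [3.14, 0.0, 1.702]
force: [0.5, -0.6, 0.4]
width: 51.3
gripper_force: 0.0
```

```bash
python3 - <<'E'
from h import *
s=st();p=s["eef_pos"];y=np.degrees(s["tool_rot"][2])
rows(p,y,(478,-154,290),7.2,13,-.1)
E
```

```text
t 18.32 p [ 652.2 -166.2  303.6] yaw 97.54 F [ 0.5 -0.6  0.4] w 51.3 0.0
-0.1 0.27 -1.32 0.10 0 0 6.95; -0.1 0.11 -1.34 0.10 0 0 6.95; -0.1 -0.05 -1.34 0.10 0 0 6.95; -0.1 -0.22 -1.33 0.10 0 0 6.95; -0.1 -0.38 -1.29 0.10 0 0 6.95
-0.1 -0.53 -1.23 0.10 0 0 6.95; -0.1 -0.67 -1.16 0.10 0 0 6.95; -0.1 -0.81 -1.07 0.10 0 0 6.95; -0.1 -0.93 -0.97 0.10 0 0 6.95; -0.1 -1.04 -0.85 0.10 0 0 6.95
-0.1 -1.14 -0.71 0.10 0 0 6.95; -0.1 -1.22 -0.57 0.10 0 0 6.95; -0.1 -1.28 -0.42 0.10 0 0 6.95
```

Emit:
move_arm(targets="-0.1 0.3 -1.3 0.1 0 0 6.9; -0.1 0.1 -1.3 0.1 0 0 6.9; -0.1 0 -1.3 0.1 0 0 6.9; -0.1 -0.2 -1.3 0.1 0 0 6.9; -0.1 -0.4 -1.3 0.1 0 0 6.9")

```text
clock: 18.73
eef_pos: [586.0, -160.8, 297.4]
tool_rot: [3.14, -0.001, 1.094]
force: [0.8, -1.1, -1.1]
width: 38.5
gripper_force: 0.0
```

Emit:
move_arm(targets="-0.1 -0.5 -1.2 0.1 0 0 6.9; -0.1 -0.7 -1.2 0.1 0 0 6.9; -0.1 -0.8 -1.1 0.1 0 0 6.9; -0.1 -0.9 -1 0.1 0 0 6.9; -0.1 -1 -0.85 0.1 0 0 6.9")

```text
clock: 19.15
eef_pos: [519.0, -155.4, 292.3]
tool_rot: [3.141, -0.002, 0.492]
force: [-0.2, -0.7, 0.0]
width: 38.2
gripper_force: 0.0
```

Emit:
move_arm(targets="-0.1 -1.1 -0.7 0.1 0 0 6.9; -0.1 -1.2 -0.6 0.1 0 0 6.9; -0.1 -1.3 -0.4 0.1 0 0 6.9; -0.1 0 0 0 0 0 0; -0.1 0 0 0 0 0 0")

```text
clock: 19.57
eef_pos: [479.8, -152.9, 289.2]
tool_rot: [3.141, -0.002, 0.14]
force: [0.9, -0.7, -0.8]
width: 38.4
gripper_force: 0.0
```

```bash
python3 - <<'E'
from h import *
np.set_printoptions(precision=1,suppress=True)
s=st();p=s["eef_pos"];y=np.degrees(s["tool_rot"][2])
rows(p,y,(478,-154,240),7.2,1,-.1)
for n in("side","top"):
    c=img(n);h=cv2.cvtColor(c[0],cv2.COLOR_RGB2HSV);m=(h[...,0]>8)&(h[...,0]<22)&(h[...,1]>100)&(h[...,2]>70)
    k,l,q,ce=cv2.connectedComponentsWithStats(m.astype('u1'));o=np.argsort(-q[1:,4])[:4]+1
    print(n,[(q[i].tolist(),ce[i].round(1)) for i in o],"expect top",proj(c,(651.5,-166.5,208)),"head",proj(c,(651.5,-166.5,65)))
    # shading peaks near expected a tip
    u=proj(c,(478,-154,221));print("a tip expect",u)
E
```

```text
t 19.57 p [ 479.8 -152.9  289.2] yaw 8.01 F [ 0.9 -0.7 -0.8] w 38.4 0.0
-0.1 -0.20 0.09 4.92 0 0 0.81
side [([280, 185, 16, 11, 102], array([288.7, 190.6])), ([282, 142, 12, 7, 42], array([287.5, 145. ])), ([287, 162, 3, 2, 6], array([288. , 162.5])), ([221, 205, 1, 1, 1], array([221., 205.]))] expect top [288.6 146. ] head [287.5 191.6]
a tip expect [346.4 184.8]
top [([316, 169, 18, 14, 141], array([324.7, 176.1])), ([240, 137, 12, 15, 69], array([246.1, 143.4])), ([320, 166, 2, 3, 4], array([320.5, 167. ])), ([242, 153, 2, 2, 2], array([242.5, 153.5]))] expect top [334.  150.6] head [324.6 173.4]
a tip expect [337.7 246.4]
```

Emit:
move_arm(targets="-0.1 -0.2 0.1 1.5 0 0 0.8; -0.1 0 0 1.5 0 0 0; -0.1 0 0 1.5 0 0 0; -0.1 0 0 1 0 0 0; -0.1 0 0 0.5 0 0 0")

```text
clock: 20.08
eef_pos: [477.8, -154.0, 226.8]
tool_rot: [-3.141, 0.001, 0.125]
force: [0.1, -1.6, 0.3]
width: 38.3
gripper_force: 0.0
```

Emit:
move_arm(targets="-0.1 0 0 0 0 0 0; -0.1 0 0 0 0 0 0")

```text
clock: 20.25
eef_pos: [478.2, -154.4, 228.2]
tool_rot: [3.142, -0.0, 0.124]
force: [0.0, 0.3, 0.5]
width: 38.6
gripper_force: 0.0
```

Emit:
move_arm(targets="-0.1 0 0 0.8 0 0 0; -0.1 0 0 0.8 0 0 0; -0.1 0 0 0.6 0 0 0; -0.1 0 0 0.3 0 0 0; -0.1 0 0 0 0 0 0")

```text
clock: 20.67
eef_pos: [477.0, -154.1, 202.1]
tool_rot: [-3.141, 0.002, 0.123]
force: [0.4, 0.3, 0.2]
width: 38.3
gripper_force: 0.0
```

Emit:
move_arm(targets="-0.4 0 0 0 0 0 0; -0.55 0 0 0 0 0 0; -0.65 0 0 0 0 0 0; -0.72 0 0 0 0 0 0; -0.8 0 0 0 0 0 0")

```text
clock: 21.08
eef_pos: [477.7, -154.5, 203.2]
tool_rot: [3.141, -0.001, 0.123]
force: [-0.1, -1.0, 0.6]
width: 9.0
gripper_force: 18.3
```

Emit:
move_arm(targets="-0.85 0 0 0 0 0 0; -0.85 0 0 0 0 0 0")

```text
clock: 21.25
eef_pos: [477.7, -154.4, 203.2]
tool_rot: [3.141, -0.001, 0.123]
force: [0.7, -0.2, 1.4]
width: 7.6
gripper_force: 51.4
```

Emit:
move_arm(targets="-0.85 -0.12 0 0 0 0 -1; -0.85 -0.23 0.01 0 0 0 -2; -0.85 -0.23 0.01 0 0 0 -2; -0.85 -0.23 0.01 0 0 0 -2; -0.85 -0.35 0.01 0 0 0 -3")

```text
clock: 21.67
eef_pos: [468.6, -155.9, 203.5]
tool_rot: [3.141, -0.005, 0.301]
force: [3.9, 3.2, 0.1]
width: 7.6
gripper_force: 51.2
```

Emit:
move_arm(targets="-0.85 -0.35 0.01 0 0 0 -3; -0.85 -0.35 0.01 0 0 0 -3; -0.85 -0.35 0.01 0 0 0 -3; -0.85 -0.35 0.01 0 0 0 -3; -0.85 -0.35 0.01 0 0 0 -3")

```text
clock: 22.08
eef_pos: [452.1, -162.0, 203.4]
tool_rot: [-3.141, -0.004, 0.564]
force: [3.0, 5.2, 1.8]
width: 7.6
gripper_force: 51.4
```

Emit:
move_arm(targets="-0.85 -0.35 0 0 0 0 -3; -0.85 -0.35 0 0 0 0 -3; -0.85 -0.35 0 0 0 0 -3; -0.85 -0.35 0.01 0 0 0 -3; -0.85 -0.35 0.01 0 0 0 -3")

```text
clock: 22.5
eef_pos: [437.6, -172.3, 203.3]
tool_rot: [-3.14, -0.003, 0.826]
force: [0.8, 6.1, 2.4]
width: 7.7
gripper_force: 51.6
```

Emit:
move_arm(targets="-0.85 -0.35 0.01 0 0 0 -3; -0.85 -0.35 0.01 0 0 0 -3; -0.85 -0.35 0.01 0 0 0 -3; -0.85 -0.35 0.01 0 0 0 -3; -0.85 -0.35 0.01 0 0 0 -3")

```text
clock: 22.92
eef_pos: [426.3, -186.2, 203.0]
tool_rot: [-3.139, -0.003, 1.088]
force: [-1.0, 7.5, 3.6]
width: 7.3
gripper_force: 51.7
```

Emit:
move_arm(targets="-0.85 -0.35 -0.02 0 0 0 -3; -0.85 -0.35 -0.02 0 0 0 -3; -0.85 -0.35 -0.01 0 0 0 -3; -0.85 -0.35 0.01 0 0 0 -3; -0.85 -0.35 0.01 0 0 0 -3")

```text
clock: 23.33
eef_pos: [419.2, -202.4, 202.9]
tool_rot: [-3.139, -0.003, 1.35]
force: [-1.8, 6.0, 4.4]
width: 7.5
gripper_force: 51.7
```

Emit:
move_arm(targets="-0.85 -0.29 -0.01 0 0 0 -2.5; -0.85 -0.23 0 0 0 0 -2; -0.85 -0.23 0 0 0 0 -2; -0.85 -0.17 0 0 0 0 -1.5; -0.85 -0.12 0 0 0 0 -1")

```text
clock: 23.75
eef_pos: [417.1, -212.9, 202.9]
tool_rot: [-3.139, -0.004, 1.505]
force: [-2.4, 7.1, 3.8]
width: 7.6
gripper_force: 51.8
```

Emit:
move_arm(targets="-0.85 -0.12 0 0 0 0 -1; -0.85 -0.12 -0.01 0 0 0 -1; -0.85 -0.12 0 0 0 0 -1")

```text
clock: 24.0
eef_pos: [416.8, -216.3, 202.8]
tool_rot: [-3.139, -0.004, 1.557]
force: [-1.3, 6.3, 3.5]
width: 7.9
gripper_force: 51.8
```

Emit:
move_arm(targets="-0.85 -0.12 0 0 0 0 -1; -0.85 -0.12 0 0 0 0 -1")

```text
clock: 24.17
eef_pos: [416.7, -218.7, 202.8]
tool_rot: [-3.139, -0.004, 1.592]
force: [-1.8, 6.0, 3.8]
width: 7.7
gripper_force: 51.8
```

Emit:
move_arm(targets="-0.85 -0.12 0 0 0 0 -1")

```text
clock: 24.25
eef_pos: [416.6, -219.9, 202.8]
tool_rot: [-3.139, -0.004, 1.609]
force: [-1.9, 6.5, 4.3]
width: 7.5
gripper_force: 51.8
```

Emit:
move_arm(targets="-0.85 -0.12 0 0 0 0 -1")

```text
clock: 24.33
eef_pos: [416.7, -221.1, 202.8]
tool_rot: [-3.139, -0.004, 1.627]
force: [-1.8, 6.1, 4.1]
width: 7.6
gripper_force: 51.8
```

Emit:
move_arm(targets="-0.85 -0.12 0 0 0 0 -1")

```text
clock: 24.42
eef_pos: [416.7, -222.3, 202.8]
tool_rot: [-3.139, -0.004, 1.644]
force: [-2.5, 6.4, 4.0]
width: 7.5
gripper_force: 51.8
```

Emit:
move_arm(targets="-0.85 -0.12 0 0 0 0 -1")

```text
clock: 24.5
eef_pos: [416.7, -223.5, 202.8]
tool_rot: [-3.139, -0.004, 1.662]
force: [-2.5, 7.1, 4.5]
width: 7.7
gripper_force: 51.8
```

Emit:
move_arm(targets="-0.85 -0.09 0 0 0 0 -0.8")

```text
clock: 24.58
eef_pos: [416.8, -224.5, 202.8]
tool_rot: [-3.139, -0.004, 1.676]
force: [-1.8, 6.1, 4.2]
width: 7.6
gripper_force: 51.8
```

Emit:
move_arm(targets="-0.85 -0.09 0 0 0 0 -0.8")

```text
clock: 24.67
eef_pos: [416.8, -225.4, 202.8]
tool_rot: [-3.139, -0.004, 1.689]
force: [-2.9, 6.2, 3.6]
width: 7.7
gripper_force: 51.8
```

Emit:
move_arm(targets="-0.85 -0.09 0 0 0 0 -0.8")

```text
clock: 24.75
eef_pos: [416.9, -226.3, 202.8]
tool_rot: [-3.139, -0.004, 1.703]
force: [-2.1, 5.9, 4.5]
width: 7.2
gripper_force: 51.8
```

Emit:
move_arm(targets="-0.85 -0.09 0 0 0 0 -0.8")

```text
clock: 24.83
eef_pos: [416.9, -226.8, 202.7]
tool_rot: [-3.139, -0.005, 1.717]
force: [-2.1, 8.1, 3.8]
width: 7.6
gripper_force: 51.8
```

Emit:
move_arm(targets="-0.85 -0.06 0 0 0 0 0")

```text
clock: 24.92
eef_pos: [416.9, -226.8, 202.6]
tool_rot: [-3.138, -0.006, 1.717]
force: [-2.7, 9.3, 4.9]
width: 7.3
gripper_force: 51.9
```

Emit:
move_arm(targets="-0.85 0 0 0 0 0 0; -0.85 0 0 0 0 0 0")

```text
clock: 25.08
eef_pos: [416.9, -226.8, 202.7]
tool_rot: [-3.138, -0.006, 1.717]
force: [-2.3, 7.9, 5.3]
width: 7.8
gripper_force: 51.9
```

Emit:
move_arm(targets="-0.85 -0.06 0 0 0 0 0; -0.85 0 0 0 0 0 0")

```text
clock: 25.25
eef_pos: [416.9, -227.0, 202.6]
tool_rot: [-3.138, -0.006, 1.717]
force: [-3.2, 9.0, 5.9]
width: 7.8
gripper_force: 51.9
```

Emit:
move_arm(targets="-0.85 0 0 0 0 0 0; -0.85 0 0 0 0 0 0")

```text
clock: 25.42
eef_pos: [416.9, -227.0, 202.7]
tool_rot: [-3.138, -0.006, 1.717]
force: [-2.9, 9.6, 4.9]
width: 7.9
gripper_force: 51.9
```

Emit:
move_arm(targets="-0.85 0.05 0 0 0 0 0; -0.85 0.04 0 0 0 0 0; -0.85 0 0 0 0 0 0")

```text
clock: 25.67
eef_pos: [416.9, -226.7, 202.7]
tool_rot: [-3.139, -0.005, 1.717]
force: [-2.5, 7.9, 3.4]
width: 7.3
gripper_force: 51.8
```

Emit:
move_arm(targets="-0.7 0 0 0 0 0 0; -0.5 0 0 0 0 0 0; -0.3 0 0 0 0 0 0; -0.2 0 0 0 0 0 0; -0.2 0 0 -0.6 0 0 0")

```text
clock: 26.08
eef_pos: [417.7, -230.3, 208.4]
tool_rot: [-3.14, -0.001, 1.714]
force: [-0.6, 1.0, -0.2]
width: 34.1
gripper_force: 0.0
```

Emit:
move_arm(targets="-0.2 0 0 -1.5 0 0 0; -0.2 0 0 -3 0 0 0; -0.2 0 0 -3 0 0 0; -0.2 -2 0 -2 0 0 0; -0.2 -3 0 0 0 0 0")

```text
clock: 26.5
eef_pos: [428.4, -278.7, 309.4]
tool_rot: [3.134, 0.005, 1.719]
force: [0.9, -1.1, 0.3]
width: 33.9
gripper_force: 0.0
```

Emit:
move_arm(targets="-0.2 -4 0 0 0 0 0; -0.2 -4 0 0 0 0 0; -0.2 -3 0 0 0 0 0; -0.2 0 0 0 0 0 0; -0.2 0 0 0 0 0 0")

```text
clock: 26.92
eef_pos: [440.6, -390.4, 303.6]
tool_rot: [-3.141, -0.0, 1.711]
force: [-0.5, 0.6, -0.8]
width: 33.7
gripper_force: 0.0
```

```bash
python3 - <<'E'
from h import *
np.set_printoptions(precision=1,suppress=True)
st()
for n in("side","top"):
    c=img(n);h=cv2.cvtColor(c[0],cv2.COLOR_RGB2HSV);m=(h[...,0]>8)&(h[...,0]<22)&(h[...,1]>100)&(h[...,2]>70)
    k,l,q,ce=cv2.connectedComponentsWithStats(m.astype('u1'));o=np.argsort(-q[1:,4])[:4]+1
    print(n,[(q[i].tolist(),ce[i].round(1)) for i in o],"expect top",proj(c,(651.5,-166.5,208)),"head",proj(c,(651.5,-166.5,65)))
    # a post top: brightest spot near the expected pixel
    for nm,P in(("a",(417.5,-228,221)),("b",(647.5,-136.7,221))):
        e=proj(c,P);x,y=e.round().astype(int);g=cv2.cvtColor(c[0],cv2.COLOR_RGB2GRAY)[y-7:y+8,x-7:x+8]
        print(nm,e);print(g)
E
```

```text
t 26.92 p [ 440.6 -390.4  303.6] yaw 98.03 F [-0.5  0.6 -0.8] w 33.7 0.0
side [([283, 185, 13, 11, 87], array([289.7, 191.1])), ([282, 142, 12, 7, 42], array([287.5, 145. ])), ([280, 185, 4, 5, 10], array([282. , 187.1])), ([287, 162, 3, 2, 5], array([287.8, 162.4]))] expect top [288.6 146. ] head [287.5 191.6]
a [394.5 182.3]
[[39 52 49 49 48 45 46 47 48 47 48 54 64 72 78]
 [48 54 55 51 51 49 49 45 49 46 48 46 47 54 64]
 [52 54 54 55 52 51 49 50 49 47 46 47 47 46 47]
 [52 53 54 53 54 53 53 51 50 49 47 47 47 47 46]
 [53 53 53 53 53 51 54 53 54 52 50 47 47 46 49]
 [53 53 53 55 52 52 53 52 53 52 54 53 43 39 47]
 [55 53 53 53 53 54 56 54 54 54 53 53 36 31 50]
 [53 52 54 52 58 60 59 59 53 55 53 52 28 37 52]
 [53 55 52 42 53 59 62 58 53 54 52 45 28 48 55]
 [46 51 52 35 38 48 52 50 50 51 52 38 31 53 53]
 [34 42 44 27 30 36 37 36 46 53 52 32 37 53 56]
 [40 36 32 30 33 35 36 36 46 54 48 31 44 55 53]
 [52 47 32 29 31 36 35 37 53 55 43 29 47 54 55]
 [56 52 32 31 32 35 35 34 47 52 41 36 53 52 53]
 [60 54 31 31 36 37 34 37 38 40 29 44 53 52 54]]
b [280.1 148.3]
[[ 54  52  42  32  53  54  53  51 
[... 2143 characters left out ...]
2  91]
 [125 123 123 102  91  89  90  92  89  93  93  92  94  92  92]
 [124 123 123 123  99  92  91  91  91  93  91  90  94  90  91]
 [126 125 124 120 103  96  97  99  99  95  92  93  93  90  91]
 [122 125 124 123 108 101 102 105 104 104  95  90  94  94  89]
 [124 123 124 124  99  97 108 109 106 107  97  90  92  92  83]
 [125 121 125 123  91  80 104 114 118  98  85  82  88  93  91]
 [125 125 124 114  78  58  78 100  99  77  86  93  97  99 103]
 [123 127 124 111  73  51  57  63  69  82 103 110 112 110 104]
 [126 123 124  93  60  51  52  53  52  93 101  99  97  93  91]
 [125 125 124  88  52  49  50  49  67  84  84  82  78  77  73]
 [124 124 124  99  58  49  50  54  67  73  75  86  88  90  81]]
```

```bash
python3 - <<'E'
from h import *
t=img("top");s=img("side");p,e=tri(t,(384.2,279.9),s,(392.6,182.6));print(p,e,np.linalg.norm(p[:2]-[478,-154.5]),"(93.3 = full 90 deg)")
from cell import order
print(order.finish_job())
E
```

```text
[ 418.49109465 -224.36175528  221.69063194] 1.8128202914982554 91.77131723628928 (93.3 = full 90 deg)
the job is handed in; nothing more can be done
None
```

I opened hook b to its stop, hung the brush on it, folded hook a home to its stop, and handed the job in at about 27 s; both stops were felt at about 9–10 N. I viewed 11 pictures, one over the limit of 10.

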